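Release a balance's transport lock and set the check weight on its pan

ROBOT

A 6-joint arm with a two-finger parallel gripper is mounted at the origin on the work surface. World frame = base frame: x ahead of the robot, y to its left, z up, the work surface at z = 0. Lengths are in m, angles in rad, forces in N, time in s.
With the tool pointing down it reaches from about 0.35 to 1 m from the base axis. Payload 7.1 kg.
Tool frame: the origin (TCP) lies at the very end of the fingers, on their centre line; the grasp point (between the pads) lies 19 mm behind it; x points along the fingers, y is the direction in which the jaws open and shut, and the axes are right-handed (so a half turn about x gives the same grasp; the last joint's range is limited). The gripper opens to 85 mm and grips with 20 to 120 N. Pads are 22 mm wide; open, the fingers measure 114 mm over their backs; the gripper's body (76 mm by 85 mm) begins 54 mm behind the grasp point. The pads swing forward as they close: fully open they stand 13 mm farther back than shut.
Start: joints at [-1.304, 0.423, 1.63, -0, 1.089, -0.019], TCP at [0.176, -0.6, 0.231] pointing down, gripper open.
Joint ranges: [-3, 3], [-0.9, 2.11], [0.09, 2.58], [-1.31, 4.45], [0.11, 2.69], [-2.54, 2.54]. Speed limits (rad/s): [2.39, 2.39, 3.01, 3.14, 3.14, 3.14].

INTERFACE

Orientations are given as a unit quaternion [x, y, z, w].
In Python, from cell import monitor, vision, workorder gives the robot as it stands. The module is installed in compiled form; this text tells all that it offers.
- The arm moves only by the tool arm_command, never from a script. Its argument "increments" is a list of rows, each a list of 6 numbers: the shift along the tool's x, y, z in m, then the turn, a rotation vector about the tool's x, y, z in units of 5 degrees (1.0 is 5 degrees). In form: [[x, y, z, rx, ry, rz], ...]. A call has 1 to 8 rows; each row shifts and turns the commanded pose from where the row before left it, along the tool's axes as they then stand; what a row does not reach is not made up. A row lasts 1/12 s, in which the tool goes at most 41.7 mm and 7.16 degrees, less where a joint would pass 70% of its speed; a pose out of reach is approached as far as the arm can. A call with a gripper value outside its range is refused whole. "jaw" is the opening, from -1 (shut) to 1 (fully open), so that 0 is half open, set as the call begins (left out, the last holds). The fingers move at their own pace and stop on an object; the grip force is fixed at half the most. Time passes only in rows, so rows that do not move let the fingers close. It gives the time, the measured TCP pose, the force and the opening at its end, in the units of the state.
- monitor.observe(): the state, without advancing time (a new reading comes with each control period).
- vision.read_camera(name): name is "side" or "top"; returns the picture (384x512x3 uint8, red, green, blue); there is no depth.
- vision.camera_params(name): a dict with "fx", "fy", "cx", "cy" (pixels), "R" (3x3) and "t" (3): a world point X has camera coordinates R X + t. Camera axes: x right, y down, z forward; pixel columns grow to the right and rows downward; lengths in m; the calibration is good to about 2 mm. A picture is of the moment at which its call begins. camera_params takes no time and is no camera call.
- workorder.sign_off(): hands the job in, once; it reports no verdict.
The state is a dict: "time": time; "qpos": joint angles; "qd": joint speeds; "tau": joint torques, N m; "ee_pos": TCP position; "orientation": TCP orientation; "ft_force": force on the tool from outside, world axes, zero at the start; "wrist_torque": the same for the moment, N m; "grip_width": opening from 0.0 (shut) to 1.0 (fully open).
Only numpy, scipy, OpenCV 4.12 (cv2) and the standard library are available. Lean on these libraries where they do the work, as an engineer would, in place of code of your own. Each camera call takes 0.05 s, during which the arm holds its last target. There are 200 camera calls.

TASK

This balance has just been carried in and its transport lock is still on. Back the knurled lock thumbscrew off (anticlockwise seen from above) until you feel it seat against its stop, snug it there and stop without forcing it; then set the middle-sized of the three check weights upright at the centre of the weighing pan, lowering it on gently rather than dropping or pressing it, and let go. Leave the other weights and everything else on the bench where they stand.

Things in the scene. Friction and masses are not known exactly. Their poses are not given: they have to be found in the camera images.
- balance: Top-loading precision balance, white housing 310 x 210 mm, fixed to the bench. Origin: centre of its underside on the bench. Its own -x side is the front with the sloping display and keys, z up. The grey deck behind the display is 78 mm high.
- pan: Round steel weighing pan, 140 mm across, 4 mm thick. Origin: centre of its top face, 45 mm behind the balance's origin along the balance's x, 94 mm above the bench when free. Moves straight down on a spring (2 N/mm), at most 4 mm to a hard overload stop; the lock holds it fully down at the start and it rises as the lock is backed off. 0.5 kg sinks it 2 mm. Over 15 N from a weight harms it.
- lock_screw: Transport-lock thumbscrew, upright at the back left corner of the deck (in the balance's frame 122 mm behind and 82 mm left of its origin), 30 mm clear of the pan: round knurled steel head 33 mm across, 24 mm high. Origin: on its axis, half-way up the head, 118 mm above the bench when locked. Anticlockwise from above backs it off and lifts it 8 mm per turn; it stays where it is left.
- lock_boss: Fixed round boss under the screw's head, 23 mm across, 26 mm high; origin on the screw's axis at deck level. The screw turns freely in it (under 0.1 N m) for 3.5 to 4.8 rad (unseen, differs each time); then it comes on to a stop inside, and the torque climbs to about 0.5 N m over the next 0.2 to 0.6 rad. Properly snug is 0.2 to 0.5 N m; over 0.7 N m strains it.
- weight_mid_c (a point): Centre (half-way up, on the axis) of the middle-sized check weight: 0.5 kg, plain stainless steel, 70 mm high in all: round body 38 mm across and 47 mm high, above it a narrower knob 25 mm across. z up. Stands loose on the weight tray.
- weight_small_c (a point): Centre of the small check weight: 0.2 kg, same shape, body 30 mm across, 49 mm high in all. Not to be used.
- weight_large_c (a point): Centre of the large check weight: 0.98 kg, same shape, body 48 mm across, 88 mm high in all. Not to be used.
- weight_tray: Fixed dark wooden tray, 310 x 105 mm, lined; rim 16 mm high. Origin: centre of its underside; the lined floor is 10 mm above the bench. The three weights stand in a row along its x, 98 mm apart, in any order.
- vial_rack: Bystander: blue rack with vials, 125 x 215 mm, 50 mm high. Origin: centre of its underside.
- solvent_bottle: Bystander: clear bottle, 86 mm across, 185 mm high. Origin: centre of its underside.
- amber_bottle: Bystander: amber bottle, 76 mm across, 160 mm high. Origin: centre of its underside.
- beaker: Bystander: glass beaker, 72 mm across, 85 mm high. Origin: centre of its underside.
- tip_box: Bystander: box of pipette tips, 88 x 128 mm, 75 mm high. Origin: centre of its underside.
- lifting_fork: Bystander: flat two-pronged fork for weights, 160 mm long, 6 mm thick, lying on the bench. Origin: underside, near its middle.
Not all that is in view belongs to the job. What is shaped like the part that bears weight_mid_c but orange is not meant.

How it is judged:
On the way, in this order (a step that is already met when the one before it is completed fails the run):
1. the lock screw is backed off and seated snugly against its stop (contact force between lock_screw and lock_boss above 8 N), for 0.2 s.
2. the middle-sized check weight stands on the pan, centred and upright (horizontal distance between weight_mid_c and pan below 0.01 m and contact force between weight_mid and pan above 3.5 N and angle between weight_mid_c's own z axis and vertical below 0.08 rad), for 0.3 s.
At the end, for the whole second after the job is handed in: The middle-sized weight stands upright (within 0.08 rad), released and still on the pan, its axis within 10 mm of the pan's centre, its load carried by the pan (over 3.5 N), and the lock screw is still seated against its stop (over 2 N) (all of step 2 and contact force between lock_screw and lock_boss above 2 N and linear speed of weight_mid below 0.01 m/s and contact force between weight_mid and the fingers below 0.1 N); the robot touches nothing.
It fails at once if the lock screw is forced against its stop (over 60 N on the stop, some 0.7 N m) (contact force between lock_screw and lock_boss above 60 N).
It fails at once if the weight is dropped or pressed on the pan with more than 15 N (contact force between weight_mid and pan above 15 N).
It fails at once if another weight or a bystander is moved by more than 30 mm or knocked over (distance of any of weight_small_c, weight_large_c, vial_rack, solvent_bottle, amber_bottle, beaker, tip_box, lifting_fork from where it was at the start of the episode above 0.03 m or angle between any of weight_small_c, weight_large_c, vial_rack, solvent_bottle, amber_bottle, beaker, tip_box, lifting_fork's own z axis and vertical above 0.35 rad).
It also fails if it takes over 72 s, if anything falls off the work surface, if the arm or the gripper's body presses on something with over 40 N, if the wrist force passes 120 N, or if a joint passes its speed limit or range.

## Working session

There is one attempt and no reset: what is moved stays moved. The work goes in short steps, Python scripts to look and compute and a tool call to move; the robot and the scene stay as the last step left them, time stands still between calls to the robot, and variables do not carry over. Pictures are saved under pics/ and viewed, about 8 in all and at most 12, crops included, and the job is handed in when it is done.

Besides the shell and the picture viewer there is one more tool, called by a JSON object that holds its "method" and its "body". arm_command: Moves the arm, as the interface text tells. Its arguments: {"type":"object","properties":{"increments":{"type":"array","items":{"type":"array","items":{"type":"number"}}},"jaw":{"type":"number"}},"required":["increments"]}

```bash
mkdir -p pics; python3 - <<'E'
from cell import monitor, vision
import cv2,numpy as np,json
for n in("top","side"):
    im=vision.read_camera(n); np.save(f"pics/{n}0.npy",im)
    cv2.imwrite(f"pics/{n}0.png",cv2.resize(im[:,:,::-1],(800,600),interpolation=cv2.INTER_CUBIC))
    p=vision.camera_params(n); print(n,{k:np.round(v,4).tolist() for k,v in p.items()})
print(monitor.observe())
E
```

```text
top {'fx': 415.178, 'fy': 415.178, 'cx': 258.3878, 'cy': 190.7779, 'R': [[0.0242, -0.9996, 0.0141], [-0.9938, -0.0256, -0.1082], [0.1085, -0.0114, -0.994]], 't': [-0.012, 0.5609, 1.518]}
side {'fx': 387.1693, 'fy': 387.1693, 'cx': 254.6163, 'cy': 191.2457, 'R': [[-0.9058, -0.4235, -0.0116], [-0.2276, 0.5095, -0.8298], [0.3574, -0.749, -0.5579]], 't': [0.482, 0.2131, 1.1516]}
{'time': 0.1, 'qpos': array([-1.30400972e+00,  4.23790787e-01,  1.63061946e+00,  1.66259904e-05,
        1.08860238e+00, -1.89950384e-02]), 'qd': array([ 0.00044081, -0.00105829, -0.00213423, -0.00073555, -0.00093688,
       -0.00193195]), 'tau': array([-3.74772108e-04, -5.58424866e+01, -2.82445657e+01, -6.03521858e-05,
        3.00399661e-03, -2.72350428e-05]), 'ee_pos': array([ 0.17609201, -0.59915838,  0.23060465]), 'orientation': array([-0.69984361, -0.10119169,  0.69995736, -0.10019403]), 'ft_force': array([-0.62069111,  0.02685627,  0.64456203]), 'wrist_torque': array([ 0.02242639,  0.03189435, -0.0044168 ]), 'grip_width': 1.0005431515477605}
```

View pics/top0.png

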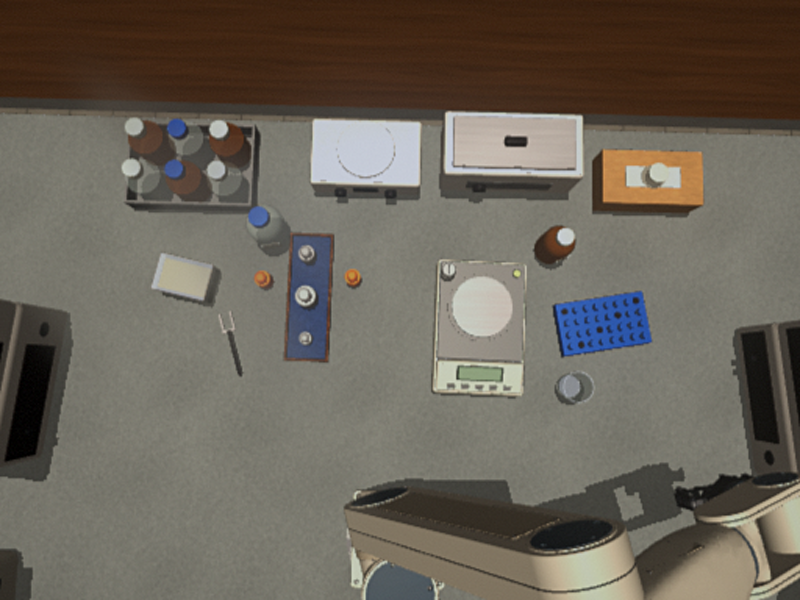

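View pics/side0.png

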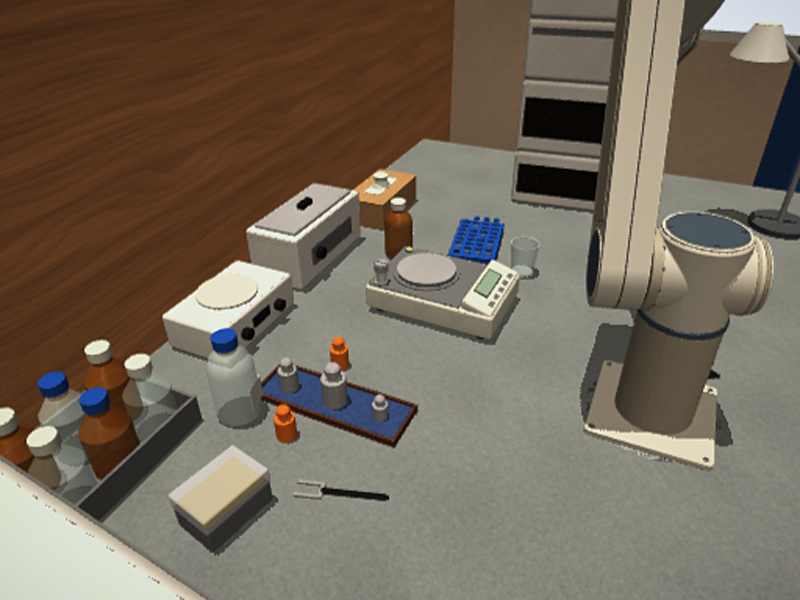

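The balance is at about (480,328) in the 800-pixel top view, with the lock head at (448,269) and the pan at (482,307). The tray's far weight at (306,253) is the middle-sized one; the large is at (305,296) and the small at (305,339). I'll enlarge these areas.

```bash
python3 - <<'E'
import cv2,numpy as np
t=np.load("pics/top0.npy")[:,:,::-1];s=np.load("pics/side0.npy")[:,:,::-1]
def c(im,u,v,w,h,S): return cv2.resize(im[v:v+h,u:u+w],(w*S,h*S),interpolation=cv2.INTER_CUBIC)
# A: top balance (274,160) 66x50 x6 ; B: top tray (176,145) 66x50 ; C: side balance (228,155) ; D: side tray (160,215)
A=c(t,274,160,66,50,6);B=c(t,176,145,66,50,6);C=c(s,228,153,66,50,6);D=c(s,165,215,66,50,6)
cv2.imwrite("pics/crop1.png",np.vstack([np.hstack([A,B]),np.hstack([C,D])]))
E
```

```text
(no output)
```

View pics/crop1.png

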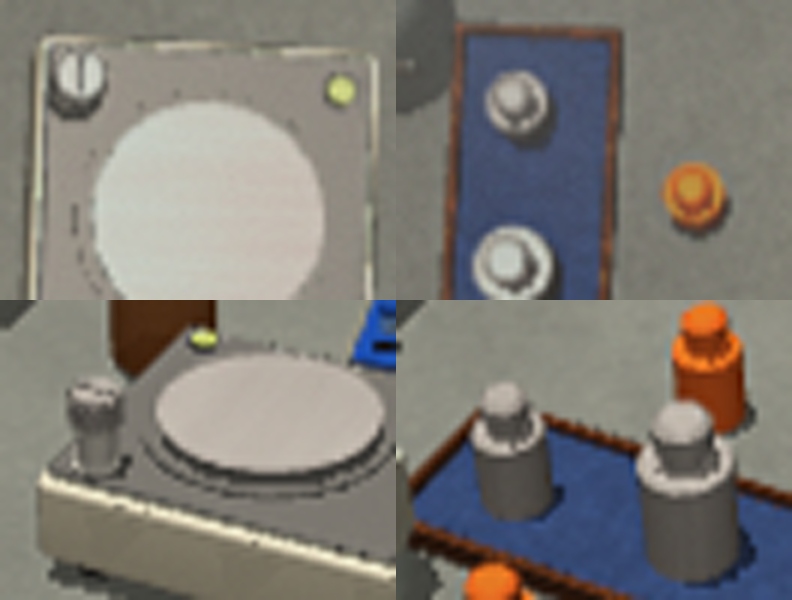

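```bash
cat > h.py <<'E'
import numpy as np
from cell import vision
P={n:vision.camera_params(n) for n in("top","side")}
def at(n,u,v,z):
    p=P[n];R=np.array(p["R"]);t=np.array(p["t"])
    d=R.T@np.array([(u-p["cx"])/p["fx"],(v-p["cy"])/p["fy"],1]);o=-R.T@t
    return (o+d*(z-o[2])/d[2])
def px(n,X):
    p=P[n];c=np.array(p["R"])@X+p["t"];return np.array([p["cx"]+p["fx"]*c[0]/c[2],p["cy"]+p["fy"]*c[1]/c[2]])
E
python3 - <<'E'
from h import *
A=lambda o,x,y,S=6:(o[0]+(x+.5)/S-.5,o[1]+(y+.5)/S-.5)
r=lambda *a:np.round(at(*a),4)
T=(274,160);B=(176,145);C=(228,153);D=(165,215)
print("screw",r("top",*A(T,79,76),.130),r("side",*A(C,95,86),.130))
print("pan",r("top",*A(T,208.5,217),.090),r("side",*A(C,270,112),.090))
print("pan edges",r("top",*A(T,92,217),.090),r("top",*A(T,325,217),.090))
print("knob",r("top",*A(B,120,97),.080),r("side",*A(D,110,92),.080))
print("body",r("top",*A(B,121,103),.057))
print("large knob",r("top",*A(B,114,260),.098))
print("corners",r("top",*A(T,40,38),.078),r("top",*A(T,375,60),.078))
for w in [(440,261),(432,391),(522,395),(525,263)]: print(r("top",w[0]*.64,w[1]*.64,.078))
s=at("top",*A(T,79,76),.130);p=at("top",*A(T,208.5,217),.090)
d=(s-p)[:2];print(np.linalg.norm(d),np.hypot(77,82),np.degrees(np.arctan2(d[1],d[0])-np.arctan2(82,77)))
E
```

```text
screw [ 0.6181 -0.0948  0.13  ] [ 0.6206 -0.0988  0.13  ]
pan [ 0.5412 -0.1768  0.09  ] [ 0.5398 -0.175   0.09  ]
pan edges [ 0.5395 -0.1071  0.09  ] [ 0.543  -0.2466  0.09  ]
knob [0.6594 0.2332 0.08  ] [0.6596 0.2353 0.08  ]
body [0.6598 0.2357 0.057 ]
large knob [0.5581 0.2302 0.098 ]
corners [ 0.649  -0.0748  0.078 ] [ 0.6408 -0.2787  0.078 ]
[ 0.6449 -0.0798  0.078 ]
[ 0.3446 -0.067   0.078 ]
[ 0.3404 -0.2727  0.078 ]
[ 0.6455 -0.2783  0.078 ]
0.11248098074760914 112.48555462813881 0.06567475107877915
```

```bash
cat >> h.py <<'E'
from cell import monitor
from scipy.spatial.transform import Rotation as Ro
def st():
    o=monitor.observe();Rm=Ro.from_quat(o["orientation"]).as_matrix()
    print("t",round(o["time"],2),"q",np.round(o["qpos"],3),"p",np.round(o["ee_pos"],4),"F",np.round(o["ft_force"],2),"M",np.round(o["wrist_torque"],3),"w",round(o["grip_width"],3))
    print("x",np.round(Rm[:,0],3),"jaw y",np.round(Rm[:,1],3));return o,Rm
def go(X):
    o,Rm=st();d=Rm.T@(np.array(X)-o["ee_pos"]);print("tool shift",np.round(d,4));return d
E
python3 -c "
from h import *
d=go([.619,-.0955,.25]);print(d/20)"
```

```text
t 0.1 q [-1.304  0.424  1.631  0.     1.089 -0.019] p [ 0.1761 -0.5992  0.2306] F [-0.62  0.03  0.64] M [ 0.022  0.032 -0.004] w 1.001
x [-0.     0.001 -1.   ] jaw y [ 0.282 -0.959 -0.001]
tool shift [-0.0189 -0.3584 -0.5669]
[-0.00094315 -0.01792016 -0.02834637]
```

{"method": "arm_command", "body": {"increments": [[-0.0024,-0.018,-0.0283,0,0,0],[-0.0024,-0.018,-0.0283,0,0,0],[-0.0024,-0.018,-0.0283,0,0,0],[-0.0024,-0.018,-0.0283,0,0,0],[-0.0024,-0.018,-0.0283,0,0,0],[-0.0024,-0.018,-0.0283,0,0,0],[-0.0024,-0.018,-0.0283,0,0,0],[-0.0024,-0.018,-0.0283,0,0,0]]}}

```text
time: 0.77
ee_pos: [0.3535, -0.3961, 0.2504]
orientation: [-0.7, -0.101, 0.7, -0.1]
ft_force: [0.0, 0.2, -0.8]
grip_width: 1.003
```

{"method": "arm_command", "body": {"increments": [[0,-0.018,-0.0283,0,0,0],[0,-0.018,-0.0283,0,0,0],[0,-0.018,-0.0283,0,0,0],[0,-0.018,-0.0283,0,0,0],[0,-0.018,-0.0283,0,0,0],[0,-0.018,-0.0283,0,0,0],[0,-0.018,-0.0283,0,0,0],[0,-0.018,-0.0283,0,0,0]]}}

```text
time: 1.43
ee_pos: [0.5301, -0.1941, 0.2503]
orientation: [-0.7, -0.101, 0.7, -0.101]
ft_force: [-0.5, -1.6, -0.2]
grip_width: 1.002
```

{"method": "arm_command", "body": {"increments": [[0,-0.018,-0.0283,0,0,0],[0,-0.018,-0.0283,0,0,0],[0,-0.018,-0.0283,0,0,0],[0,-0.018,-0.0283,0,0,0],[0,0,0,1.4,0,0],[0,0,0,1.4,0,0],[0,0,0,0,0,0]]}}

```text
time: 2.02
ee_pos: [0.6178, -0.0938, 0.2498]
orientation: [-0.707, -0.014, 0.707, -0.014]
ft_force: [-0.5, 0.3, -0.1]
grip_width: 0.997
```

```bash
python3 -c "
from h import *
go([.619,-.0955,.2])"
```

```text
t 2.02 q [-0.17   0.404  1.614 -0.     1.125  1.363] p [ 0.6178 -0.0938  0.2498] F [-0.47  0.3  -0.07] M [0.034 0.019 0.043] w 0.997
x [-0.001  0.    -1.   ] jaw y [ 0.038 -0.999 -0.   ]
tool shift [ 0.0498  0.0017 -0.0012]
```

{"method": "arm_command", "body": {"increments": [[0,0,0,1.4,0,0],[0,0,0,1.4,0,0],[0,0,0,1.4,0,0],[0,0,0,1.4,0,0],[0,0,0,1.4,0,0],[0,0,0,1.4,0,0],[0,0,0,1.4,0,0],[0,0,0,1.4,0,0]]}}

```text
time: 2.68
ee_pos: [0.6173, -0.0951, 0.2503]
orientation: [-0.631, 0.32, 0.631, 0.32]
ft_force: [0.8, -0.3, 0.2]
grip_width: 0.998
```

{"method": "arm_command", "body": {"increments": [[0,0,0,1.2,0,0],[0.02,0,0,0,0,0],[0.03,0,0,0,0,0],[0.03,0,0,0,0,0],[0,0,0,0,0,0]]}}

```text
time: 3.1
ee_pos: [0.6136, -0.0944, 0.1649]
orientation: [-0.611, 0.352, 0.617, 0.349]
ft_force: [-1.1, -0.3, -0.1]
grip_width: 1.0
```

```bash
python3 - <<'E'
from h import *
import cv2
go([.619,-.0955,.097])
out=[]
for n,(u,v,w,h) in {"top":(250,130,100,75),"side":(205,115,100,75)}.items():
    im=vision.read_camera(n)[:,:,::-1]; out.append(cv2.resize(im[v:v+h,u:u+w],None,fx=4,fy=4,interpolation=cv2.INTER_CUBIC))
cv2.imwrite("pics/pre.png",np.hstack(out))
E
```

```text
t 3.1 q [-0.172  0.5    1.679 -0.     0.973  2.437] p [ 0.6136 -0.0944  0.1649] F [-1.15 -0.28 -0.13] M [0.025 0.067 0.023] w 1.0
x [-0.01   0.002 -1.   ] jaw y [-0.861 -0.508  0.008]
tool shift [ 0.0678 -0.0046 -0.0041]
```

View pics/pre.png

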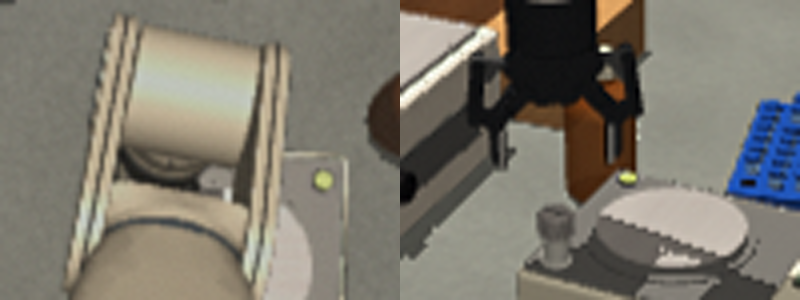

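The gripper hangs over the screw, as planned: fingers at about (500,165) and (615,160) in the side crop, lock head at (553,212). Next I descend and close.

{"method": "arm_command", "body": {"increments": [[0.015,-0.002,-0.002,0,0,0],[0.015,-0.002,-0.002,0,0,0],[0.015,0,0,0,0,0],[0.012,0,0,0,0,0],[0.01,0,0,0,0,0],[0,0,0,0,0,0],[0,0,0,0,0,0]]}}

```text
time: 3.78
ee_pos: [0.623, -0.096, 0.103]
orientation: [-0.613, 0.352, 0.614, 0.351]
ft_force: [0.1, 0.4, 0.1]
grip_width: 0.998
```

```bash
python3 -c "
from h import *
go([.619,-.0955,.097])"
```

```text
t 3.78 q [-0.172  0.592  1.691  0.     0.859  2.439] p [ 0.623 -0.096  0.103] F [0.1  0.43 0.1 ] M [ 0.024 -0.004  0.036] w 0.998
x [-0.001  0.    -1.   ] jaw y [-0.863 -0.506  0.001]
tool shift [0.006  0.0032 0.0025]
```

{"method": "arm_command", "body": {"increments": [[0.006,0.0032,0.0025,0,0,0],[0,0,0,0,0,0],[0,0,0,0,0,0]]}}

```text
time: 4.03
ee_pos: [0.619, -0.0955, 0.0977]
orientation: [-0.614, 0.352, 0.614, 0.352]
ft_force: [-0.2, -0.7, 0.2]
grip_width: 0.997
```

{"method": "arm_command", "body": {"increments": [[0,0,0,0,0,0],[0,0,0,0,0,0],[0,0,0,0,0,0],[0,0,0,0,0,0],[0,0,0,0,0,0],[0,0,0,0,0,0],[0,0,0,0,0,0],[0,0,0,0,0,0]], "jaw": -1}}

```text
time: 4.7
ee_pos: [0.6187, -0.096, 0.098]
orientation: [-0.613, 0.352, 0.614, 0.351]
ft_force: [-3.9, -1.7, 5.9]
grip_width: 0.37
```

```bash
python3 -c "
from h import *
go([.619,-.0955,.097])"
```

```text
t 4.7 q [-1.730e-01  5.940e-01  1.703e+00 -1.000e-03  8.450e-01  2.439e+00] p [ 0.6187 -0.096   0.098 ] F [-3.89 -1.65  5.86] M [-0.26   0.601  0.014] w 0.37
x [-0.001 -0.    -1.   ] jaw y [-0.863 -0.506  0.001]
tool shift [ 0.001  -0.0005  0.0003]
```

{"method": "arm_command", "body": {"increments": [[-0.0003,0.0005,0,-1.4,0,0],[-0.00016,0,0,-1.4,0,0],[-0.00016,0,0,-1.4,0,0],[-0.00016,0,0,-1.4,0,0],[-0.00016,0,0,-1.4,0,0],[-0.00016,0,0,-1.4,0,0],[-0.00016,0,0,-1.4,0,0],[-0.00016,0,0,-1.4,0,0]]}}

```text
time: 5.37
ee_pos: [0.6179, -0.0971, 0.0993]
orientation: [-0.706, 0.021, 0.707, 0.02]
ft_force: [-5.3, -6.9, 4.2]
grip_width: 0.368
```

```bash
python3 -c "
from h import *
go([.619,-.0955,.0995])"
```

```text
t 5.37 q [-0.174  0.592  1.704 -0.002  0.847  1.456] p [ 0.6179 -0.0971  0.0993] F [-5.31 -6.88  4.24] M [-1.025  0.624 -0.131] w 0.368
x [-0.002 -0.001 -1.   ] jaw y [-0.057 -0.998  0.002]
tool shift [-0.0002 -0.0016 -0.001 ]
```

{"method": "arm_command", "body": {"increments": [[-0.0002,0.001,0.0007,-1.4,0,0],[-0.00016,0,0,-1.4,0,0],[-0.00016,0,0,-1.4,0,0],[-0.00016,0,0,-1.4,0,0],[-0.00016,0,0,-1.4,0,0],[-0.00016,0,0,-1.4,0,0],[-0.00016,0,0,-1.4,0,0],[-0.00016,0,0,-1.4,0,0]]}}

```text
time: 6.03
ee_pos: [0.6185, -0.0983, 0.1006]
orientation: [0.634, 0.313, -0.634, 0.315]
ft_force: [0.6, -8.0, 0.1]
grip_width: 0.37
```

```bash
python3 -c "
from h import *
go([.619,-.0955,.0995])"
```

```text
t 6.03 q [-0.176  0.59   1.704 -0.002  0.847  0.476] p [ 0.6185 -0.0983  0.1006] F [ 0.64 -8.03  0.06] M [-1.117 -0.031 -0.14 ] w 0.37
x [ 0.001 -0.002 -1.   ] jaw y [ 0.796 -0.606  0.002]
tool shift [ 0.0011 -0.0013 -0.0025]
```

{"method": "arm_command", "body": {"increments": [[-0.00016,0.0007,0.001,-1.4,0,0],[-0.00016,0,0,-1.4,0,0],[-0.00016,0,0,-1.4,0,0],[-0.00016,0,0,-1.4,0,0],[-0.00016,0,0,-1.4,0,0],[-0.00016,0,0,-1.4,0,0],[-0.00016,0,0,-1.4,0,0],[-0.00016,0,0,-1.4,0,0]]}}

```text
time: 6.7
ee_pos: [0.6198, -0.0986, 0.1019]
orientation: [0.413, 0.573, -0.412, 0.576]
ft_force: [5.2, -2.5, -4.0]
grip_width: 0.367
```

```bash
python3 -c "
from h import *
go([.619,-.0955,.0995])"
```

```text
t 6.7 q [-0.177  0.589  1.702 -0.     0.847 -0.503] p [ 0.6198 -0.0986  0.1019] F [ 5.2  -2.5  -3.99] M [-0.328 -0.85  -0.083] w 0.367
x [ 0.004 -0.001 -1.   ] jaw y [0.947 0.321 0.003]
tool shift [ 0.0024  0.0003 -0.0032]
```

{"method": "arm_command", "body": {"increments": [[0.0002,0.0007,0.0005,-1,0,0],[-0.00011,0,0,-1,0,0],[-0.00011,0,0,-1,0,0],[-0.00011,0,0,-1,0,0],[-0.00011,0,0,-1,0,0],[-0.00011,0,0,-1,0,0],[0,0,0,0,0,0]]}}

```text
time: 7.28
ee_pos: [0.6204, -0.0982, 0.1025]
orientation: [0.251, 0.66, -0.25, 0.662]
ft_force: [5.0, 0.4, -0.8]
grip_width: 0.367
```

```bash
python3 -c "
from h import *
go([.619,-.0955,.0995])"
```

```text
t 7.28 q [-0.176  0.589  1.7    0.     0.85  -1.024] p [ 0.6204 -0.0982  0.1025] F [ 4.96  0.37 -0.8 ] M [ 0.099 -0.759  0.056] w 0.367
x [ 0.003 -0.    -1.   ] jaw y [0.662 0.75  0.002]
tool shift [ 0.003   0.0011 -0.0029]
```

{"method": "arm_command", "body": {"increments": [[0,0.0004,0.0004,-0.6,0,0],[-7e-05,0,0,-0.6,0,0],[-7e-05,0,0,-0.6,0,0]]}}

```text
time: 7.53
ee_pos: [0.6206, -0.0981, 0.1026]
orientation: [0.199, 0.678, -0.199, 0.679]
ft_force: [4.3, 0.4, 0.8]
grip_width: 0.371
```

```bash
python3 -c "
from h import *
st()"
```

```text
t 7.53 q [-1.760e-01  5.890e-01  1.699e+00  1.000e-03  8.510e-01 -1.177e+00] p [ 0.6206 -0.0981  0.1026] F [4.33 0.44 0.83] M [ 0.238 -0.596 -0.075] w 0.371
x [ 0.002  0.    -1.   ] jaw y [0.54  0.842 0.001]
```

{"method": "arm_command", "body": {"increments": [[-8e-05,0.0002,0.0003,-0.7,0,0],[-8e-05,0,0,-0.7,0,0],[-8e-05,0,0,-0.7,0,0]]}}

```text
time: 7.78
ee_pos: [0.6207, -0.0978, 0.1028]
orientation: [0.136, 0.693, -0.136, 0.695]
ft_force: [3.1, 3.2, 1.2]
grip_width: 0.369
```

```bash
python3 -c "
from h import *
st()"
```

```text
t 7.78 q [-1.760e-01  5.890e-01  1.698e+00  1.000e-03  8.530e-01 -1.361e+00] p [ 0.6207 -0.0978  0.1028] F [3.1  3.18 1.16] M [ 0.419 -0.469 -0.052] w 0.369
x [ 0.002  0.    -1.   ] jaw y [0.377 0.926 0.001]
```

{"method": "arm_command", "body": {"increments": [[-8e-05,0,0,-0.7,0,0],[-8e-05,0,0,-0.7,0,0]]}}

```text
time: 7.95
ee_pos: [0.6207, -0.0977, 0.103]
orientation: [0.093, 0.7, -0.093, 0.702]
ft_force: [2.7, 3.5, 1.4]
grip_width: 0.37
```

```bash
python3 -c "
from h import *
st()"
```

```text
t 7.95 q [-1.750e-01  5.890e-01  1.698e+00  1.000e-03  8.530e-01 -1.483e+00] p [ 0.6207 -0.0977  0.103 ] F [2.72 3.49 1.4 ] M [ 0.589 -0.445 -0.1  ] w 0.37
x [ 0.002  0.001 -1.   ] jaw y [0.261 0.965 0.001]
```

{"method": "arm_command", "body": {"increments": [[-8e-05,0.0004,0.0002,-0.7,0,0],[-8e-05,0,0,-0.7,0,0]]}}

```text
time: 8.12
ee_pos: [0.6208, -0.0975, 0.1031]
orientation: [0.05, 0.705, -0.05, 0.706]
ft_force: [2.4, 3.1, 1.5]
grip_width: 0.366
```

```bash
python3 -c "
from h import *
st()"
```

```text
t 8.12 q [-1.750e-01  5.890e-01  1.698e+00  1.000e-03  8.540e-01 -1.604e+00] p [ 0.6208 -0.0975  0.1031] F [2.39 3.11 1.51] M [ 0.408 -0.329 -0.031] w 0.366
x [ 0.001  0.    -1.   ] jaw y [0.142 0.99  0.001]
```

{"method": "arm_command", "body": {"increments": [[-8e-05,0,0,-0.7,0,0],[-8e-05,0,0,-0.7,0,0]]}}

```text
time: 8.28
ee_pos: [0.6208, -0.0973, 0.1033]
orientation: [0.007, 0.707, -0.007, 0.708]
ft_force: [2.4, 3.0, 2.6]
grip_width: 0.37
```

```bash
python3 -c "
from h import *
st()"
```

```text
t 8.28 q [-1.750e-01  5.880e-01  1.698e+00  1.000e-03  8.540e-01 -1.726e+00] p [ 0.6208 -0.0973  0.1033] F [2.41 2.98 2.56] M [ 0.539 -0.374 -0.039] w 0.37
x [ 0.002  0.001 -1.   ] jaw y [0.02  1.    0.001]
```

{"method": "arm_command", "body": {"increments": [[-8e-05,0.0002,-0.0002,-0.7,0,0],[-8e-05,0,0,-0.7,0,0]]}}

```text
time: 8.45
ee_pos: [0.6207, -0.0971, 0.1034]
orientation: [-0.036, 0.706, 0.036, 0.707]
ft_force: [4.0, 3.3, 0.5]
grip_width: 0.365
```

```bash
python3 -c "
from h import *
st()"
```

```text
t 8.45 q [-1.750e-01  5.880e-01  1.698e+00  1.000e-03  8.540e-01 -1.848e+00] p [ 0.6207 -0.0971  0.1034] F [4.   3.28 0.53] M [ 0.665 -0.315 -0.188] w 0.365
x [ 0.002  0.001 -1.   ] jaw y [-0.102  0.995  0.   ]
```

{"method": "arm_command", "body": {"increments": [[-8e-05,0,0,-0.7,0,0],[-8e-05,0,0,-0.7,0,0]]}}

```text
time: 8.62
ee_pos: [0.6206, -0.0969, 0.1035]
orientation: [-0.079, 0.702, 0.079, 0.703]
ft_force: [3.7, 4.3, 0.4]
grip_width: 0.368
```

```bash
python3 -c "
from h import *
st()"
```

```text
t 8.62 q [-0.175  0.588  1.698  0.002  0.854 -1.97 ] p [ 0.6206 -0.0969  0.1035] F [3.74 4.28 0.38] M [ 1.031 -0.233 -0.291] w 0.368
x [ 0.001  0.001 -1.   ] jaw y [-0.222  0.975  0.001]
```

{"method": "arm_command", "body": {"increments": [[-8e-05,0,0,-0.7,0,0],[0,0,0,0,0,0],[0,0,0,0,0,0]]}}

```text
time: 8.87
ee_pos: [0.6206, -0.0968, 0.1036]
orientation: [-0.099, 0.7, 0.1, 0.701]
ft_force: [4.1, 4.2, 1.4]
grip_width: 0.371
```

```bash
python3 -c "
from h import *
for i in range(1): st()"
```

```text
t 8.87 q [-1.740e-01  5.880e-01  1.698e+00  2.000e-03  8.550e-01 -2.029e+00] p [ 0.6206 -0.0968  0.1036] F [4.1  4.21 1.4 ] M [ 1.08  -0.131 -0.218] w 0.371
x [ 0.001  0.001 -1.   ] jaw y [-0.278  0.96   0.001]
```

{"method": "arm_command", "body": {"increments": [[-8e-05,0,0,-0.7,0,0],[-2e-05,0,0,-0.2,0,0],[0,0,0,0,0,0]]}}

```text
time: 9.12
ee_pos: [0.6207, -0.0966, 0.1038]
orientation: [-0.126, 0.695, 0.127, 0.696]
ft_force: [4.6, 5.2, 1.8]
grip_width: 0.368
```

```bash
python3 -c "
from h import *
z=[]
for i in range(8):
    vision.read_camera('side'); z.append(monitor.observe()['wrist_torque'][2])
print(np.round(z,3),np.mean(z)); st()"
```

```text
[-0.333 -0.349 -0.316 -0.343 -0.295 -0.253 -0.321 -0.314] -0.3154832312794476
t 9.52 q [-1.740e-01  5.880e-01  1.698e+00  2.000e-03  8.550e-01 -2.107e+00] p [ 0.6207 -0.0966  0.1037] F [4.14 4.41 1.67] M [ 1.145 -0.126 -0.314] w 0.369
x [ 0.002  0.002 -1.   ] jaw y [-0.352  0.936  0.001]
```

{"method": "arm_command", "body": {"increments": [[0,0,0,0,0,0],[0,0,0,0,0,0],[0,0,0,0,0,0],[0,0,0,0,0,0],[0,0,0,0,0,0]], "jaw": 1}}

```text
time: 9.93
ee_pos: [0.6196, -0.0978, 0.1032]
orientation: [-0.128, 0.696, 0.128, 0.695]
ft_force: [0.1, 0.6, 0.4]
grip_width: 0.997
```

{"method": "arm_command", "body": {"increments": [[-0.02,0,0,0,0,0],[-0.03,0,0,0,0,0],[-0.04,0,0,0,0,0],[-0.04,0,0,0,0,0],[-0.02,0,0,0,0,0],[0,0,0,1.4,0,0],[0,0,0,1.4,0,0],[0,0,0,0,0,0]]}}

```text
time: 10.6
ee_pos: [0.6198, -0.0978, 0.254]
orientation: [-0.041, 0.706, 0.041, 0.706]
ft_force: [-0.5, -0.4, 0.0]
grip_width: 1.0
```

```bash
python3 - <<'E'
from h import *
import cv2
# start-image check of screw slot + pan height from side
im=vision.read_camera("side")[:,:,::-1]
s=np.load("pics/side0.npy")[:,:,::-1]
c=lambda i:cv2.resize(i[153:203,228:294],None,fx=6,fy=6,interpolation=cv2.INTER_CUBIC)
cv2.imwrite("pics/after.png",np.hstack([c(s),c(im)]))
go([.6596,.2345,.25])
E
```

```text
t 10.65 q [-0.175  0.403  1.606 -0.     1.133 -1.868] p [ 0.6196 -0.0977  0.2534] F [ 0.96 -0.47 -0.64] M [ 0.02  -0.062  0.015] w 1.001
x [ 0. -0. -1.] jaw y [-0.122  0.993 -0.   ]
tool shift [0.0034 0.3249 0.0801]
```

View pics/after.png

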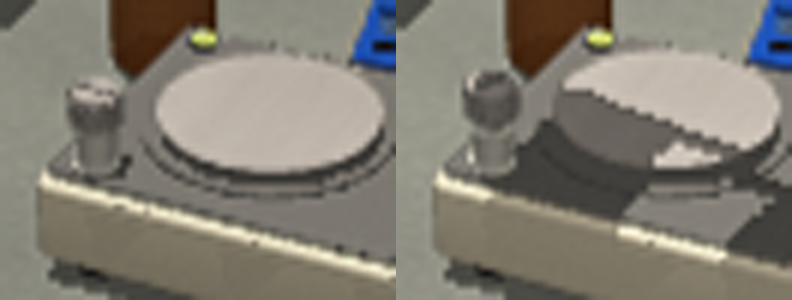

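The screw head has risen, its slot has turned, and the pan is up a little. Before going for the weight I'll check bottle clearance.

```bash
python3 - <<'E'
from h import *
k=1/1.5625
print("solv cap top",at("top",259*k,215*k,.185),at("side",224*k,335*k,.185),"base",at("side",236*k,408*k,.0))
print("large",at("top",305*k,296*k,.06), "tray corners",[np.round(at("top",u*k,v*k,.016)[:2],3).tolist() for u,v in [(292,235),(334,235),(327,360),(286,359)]])
E
```

```text
solv cap top [0.71750967 0.32230383 0.185     ] [0.71334214 0.32602432 0.185     ] base [0.72762567 0.3215024  0.        ]
large [0.55682243 0.23317565 0.06      ] tray corners [[0.71, 0.277], [0.713, 0.175], [0.41, 0.181], [0.41, 0.278]]
```

{"method": "arm_command", "body": {"increments": [[0,0.0361,0.0089,0,0,0],[0,0.0361,0.0089,0,0,0],[0,0.0361,0.0089,0,0,0],[0,0.0361,0.0089,0,0,0],[0,0.0361,0.0089,0,0,0],[0,0.0361,0.0089,0,0,0],[0,0.0361,0.0089,0,0,0],[0,0.0361,0.0089,0,0,0]]}}

```text
time: 11.32
ee_pos: [0.6556, 0.1993, 0.2525]
orientation: [-0.044, 0.706, 0.044, 0.705]
ft_force: [-0.0, -0.5, 0.5]
grip_width: 0.999
```

{"method": "arm_command", "body": {"increments": [[0,0.0361,0.0089,0,0,0],[0,0,0,-1.3,0,0],[0,0,0,-1.3,0,0],[0,0,0,-1.3,0,0],[0,0,0,-1.3,0,0],[0,0,0,-1.3,0,0],[0,0,0,-1.3,0,0],[0,0,0,-1.2,0,0]]}}

```text
time: 11.98
ee_pos: [0.6601, 0.2344, 0.2523]
orientation: [-0.312, 0.635, 0.313, 0.634]
ft_force: [0.8, -0.1, -0.1]
grip_width: 1.002
```

{"method": "arm_command", "body": {"increments": [[0.04,0,0,0,0,0],[0.04,0,0,0,0,0],[0.03,0,0,0,0,0],[0,0,0,0,0,0],[0,0,0,0,0,0]]}}

```text
time: 12.4
ee_pos: [0.6592, 0.234, 0.1413]
orientation: [-0.31, 0.637, 0.31, 0.634]
ft_force: [0.6, -0.6, 0.2]
grip_width: 1.002
```

```bash
python3 - <<'E'
from h import *
import cv2
go([.6596,.2345,.023])
im=vision.read_camera("side")[:,:,::-1]
cv2.imwrite("pics/w.png",cv2.resize(im[170:290,120:280],None,fx=4,fy=4,interpolation=cv2.INTER_CUBIC))
E
```

```text
t 12.4 q [ 0.324  0.631  1.503 -0.     1.012 -2.155] p [0.6592 0.234  0.1413] F [ 0.61 -0.59  0.2 ] M [ 0.032 -0.016 -0.072] w 1.002
x [-0.005 -0.002 -1.   ] jaw y [-0.788  0.615  0.003]
tool shift [ 0.1183 -0.0004  0.0011]
```

View pics/w.png

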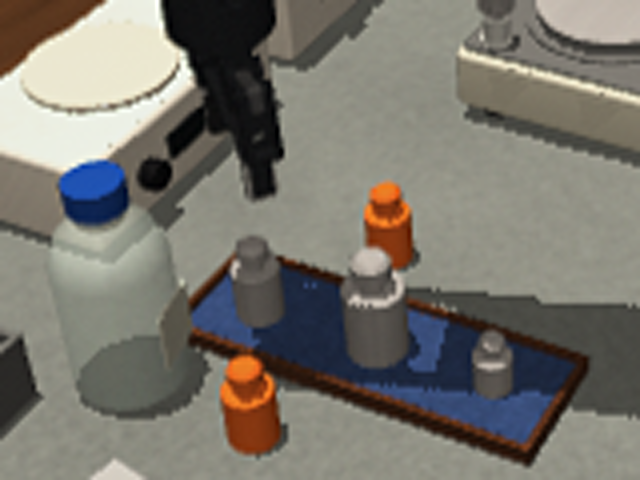

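The open hand is above the middle weight (knob at (254,250)), and the bottle is clear of it. I descend.

{"method": "arm_command", "body": {"increments": [[0.025,0,0.0005,0,0,0],[0.03,0,0,0,0,0],[0.03,0,0,0,0,0],[0.02,0,0,0,0,0],[0.012,0,0,0,0,0],[0,0,0,0,0,0],[0,0,0,0,0,0]]}}

```text
time: 13.03
ee_pos: [0.6621, 0.2353, 0.028]
orientation: [-0.31, 0.635, 0.309, 0.637]
ft_force: [-0.1, -0.4, 1.1]
grip_width: 1.001
```

```bash
python3 -c "
from h import *
go([.6596,.2345,.023])"
```

```text
t 13.03 q [ 0.325  0.779  1.531  0.     0.829 -2.152] p [0.6621 0.2353 0.028 ] F [-0.13 -0.38  1.07] M [ 0.034  0.013 -0.026] w 1.001
x [ 0.002  0.001 -1.   ] jaw y [-0.787  0.617 -0.001]
tool shift [ 0.005   0.0015 -0.0022]
```

{"method": "arm_command", "body": {"increments": [[0.004,0.0012,-0.0018,0,0,0],[0,0,0,0,0,0],[0,0,0,0,0,0]]}}

```text
time: 13.28
ee_pos: [0.6594, 0.2344, 0.0237]
orientation: [-0.309, 0.635, 0.309, 0.637]
ft_force: [-0.4, 0.2, -0.1]
grip_width: 1.003
```

{"method": "arm_command", "body": {"increments": [[0,0,0,0,0,0],[0,0,0,0,0,0],[0,0,0,0,0,0],[0,0,0,0,0,0],[0,0,0,0,0,0],[0,0,0,0,0,0],[0,0,0,0,0,0],[0,0,0,0,0,0]], "jaw": -1}}

```text
time: 13.95
ee_pos: [0.6593, 0.2343, 0.0228]
orientation: [-0.309, 0.636, 0.309, 0.636]
ft_force: [-0.3, -1.8, 5.6]
grip_width: 0.429
```

```bash
python3 -c "
from h import *
go([.6596,.2345,.023])"
```

```text
t 13.95 q [ 0.324  0.784  1.538 -0.     0.819 -2.152] p [0.6593 0.2343 0.0228] F [-0.3  -1.81  5.57] M [-0.135 -0.002  0.018] w 0.429
x [ 0.001  0.    -1.   ] jaw y [-0.787  0.617 -0.001]
tool shift [-0.0002 -0.0001  0.0004]
```

{"method": "arm_command", "body": {"increments": [[-0.005,0,0,0,0,0],[-0.015,0,0,0,0,0],[-0.03,0,0,0,0,0],[-0.035,0,0,0,0,0],[-0.035,0,0,0,0,0],[-0.035,0,0,0,0,0],[-0.03,0,0,0,0,0],[-0.015,0,0,0,0,0]]}}

```text
time: 14.62
ee_pos: [0.6597, 0.2348, 0.2275]
orientation: [-0.309, 0.634, 0.309, 0.638]
ft_force: [1.1, 0.0, -5.0]
grip_width: 0.431
```

{"method": "arm_command", "body": {"increments": [[0,0,0,1.2,0,0],[0,0,0,1.2,0,0],[0,0,0,1.2,0,0],[0,0,0,1.2,0,0],[0,0,0,1.2,0,0],[0,0,0,1.2,0,0],[0,0,0,1.2,0,0],[0,0,0,1.2,0,0]]}}

```text
time: 15.28
ee_pos: [0.6577, 0.2341, 0.2222]
orientation: [-0.022, 0.707, 0.022, 0.706]
ft_force: [0.5, -0.0, -4.6]
grip_width: 0.431
```

```bash
python3 -c "
from h import *
d=go([.5405,-.1765,.225]);print(d/14)"
```

```text
t 15.28 q [ 0.325  0.541  1.459  0.     1.144 -1.309] p [0.6577 0.2341 0.2222] F [ 0.49 -0.02 -4.58] M [-0.033  0.013  0.001] w 0.431
x [-0.002 -0.    -1.   ] jaw y [-0.063  0.998 -0.   ]
tool shift [-0.0024 -0.4024 -0.1426]
[-0.00017319 -0.028745   -0.01018847]
```

{"method": "arm_command", "body": {"increments": [[0,-0.015,-0.005,0,0,0],[0,-0.03,-0.0107,0,0,0],[0,-0.03,-0.0107,0,0,0],[0,-0.03,-0.0107,0,0,0],[0,-0.03,-0.0107,0,0,0],[0,-0.03,-0.0107,0,0,0],[0,-0.03,-0.0107,0,0,0],[0,-0.03,-0.0107,0,0,0]]}}

```text
time: 15.95
ee_pos: [0.5924, 0.0026, 0.2224]
orientation: [-0.025, 0.707, 0.025, 0.706]
ft_force: [0.2, -0.1, -5.4]
grip_width: 0.425
```

{"method": "arm_command", "body": {"increments": [[0,-0.03,-0.0107,0,0,0],[0,-0.03,-0.0107,0,0,0],[0,-0.03,-0.0107,0,0,0],[0,-0.03,-0.0107,0,0,0],[0,-0.03,-0.0107,0,0,0],[0,-0.02,-0.007,0,0,0],[0,0,0,0,0,0],[0,0,0,0,0,0]]}}

```text
time: 16.62
ee_pos: [0.544, -0.1705, 0.2224]
orientation: [-0.023, 0.707, 0.024, 0.706]
ft_force: [0.6, -0.1, -4.6]
grip_width: 0.432
```

```bash
python3 - <<'E'
from h import *
go([.5405,-.1765,.13])
E
```

```text
t 16.62 q [-0.325  0.354  1.76   0.     1.028 -1.962] p [ 0.544  -0.1705  0.2224] F [ 0.58 -0.06 -4.63] M [0.028 0.021 0.005] w 0.432
x [-0.001  0.    -1.   ] jaw y [-0.066  0.998  0.   ]
tool shift [ 0.0924 -0.0058 -0.0038]
```

{"method": "arm_command", "body": {"increments": [[0.01,-0.003,-0.002,0,0,0],[0.025,-0.003,-0.002,0,0,0],[0.03,0,0,0,0,0],[0.025,0,0,0,0,0],[0.012,0,0,0,0,0],[0.006,0,0,0,0,0],[0,0,0,0,0,0],[0,0,0,0,0,0]]}}

```text
time: 17.28
ee_pos: [0.5425, -0.1754, 0.1149]
orientation: [-0.024, 0.706, 0.024, 0.707]
ft_force: [0.2, 0.1, -4.4]
grip_width: 0.43
```

```bash
python3 - <<'E'
from h import *
import cv2
go([.5405,-.1765,.1068])
im=vision.read_camera("side")[:,:,::-1]
cv2.imwrite("pics/p.png",cv2.resize(im[125:215,225:345],None,fx=6,fy=6,interpolation=cv2.INTER_CUBIC))
for X in ([.5405,-.1765,.094],[.5405,-.1765,.1]): print((px("side",np.array(X))-[225,125]+.5)*6)
E
```

```text
t 17.28 q [-0.334  0.503  1.827  0.     0.811 -1.973] p [ 0.5425 -0.1754  0.1149] F [ 0.19  0.11 -4.41] M [ 0.024  0.01  -0.01 ] w 0.43
x [ 0.001 -0.    -1.   ] jaw y [-0.068  0.998 -0.   ]
tool shift [ 0.0081 -0.0009 -0.002 ]
[288.51130189 273.50428131]
[288.65142519 265.06663703]
```

View pics/p.png

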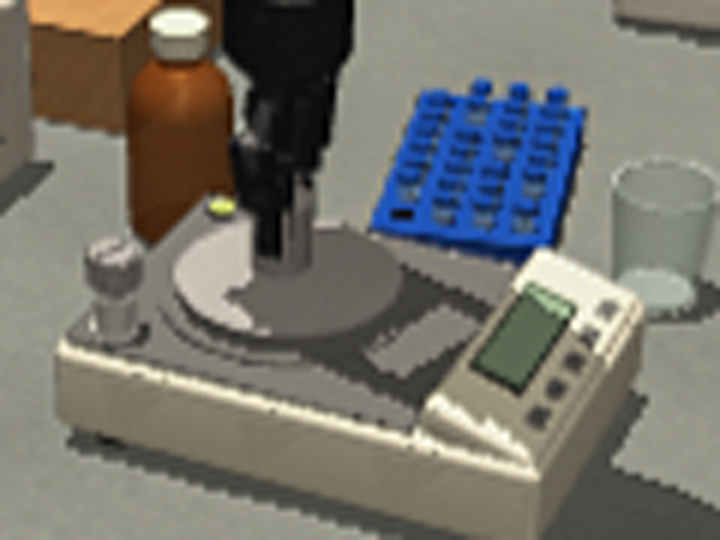

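{"method": "arm_command", "body": {"increments": [[0.003,-0.0009,-0.002,0,0,0],[0.002,0,0,0,0,0],[0.001,0,0,0,0,0],[0,0,0,0,0,0],[0,0,0,0,0,0]]}}

```text
time: 17.75
ee_pos: [0.5399, -0.1767, 0.1085]
orientation: [-0.024, 0.707, 0.024, 0.707]
ft_force: [-1.0, 0.1, -5.1]
grip_width: 0.429
```

{"method": "arm_command", "body": {"increments": [[0.0007,0,0,0,0,0],[0.0007,0,0,0,0,0],[0.0006,0,0,0,0,0],[0,0,0,0,0,0]]}}

```text
time: 18.08
ee_pos: [0.5399, -0.1767, 0.1063]
orientation: [-0.024, 0.707, 0.024, 0.707]
ft_force: [-0.5, 0.3, -3.8]
grip_width: 0.425
```

```bash
python3 -c "
from h import *
go([.5405,-.1765,.1068])"
```

```text
t 18.08 q [-0.337  0.514  1.835  0.     0.793 -1.976] p [ 0.5399 -0.1767  0.1063] F [-0.45  0.27 -3.8 ] M [-0.027  0.063 -0.013] w 0.425
x [ 0. -0. -1.] jaw y [-0.068  0.998 -0.   ]
tool shift [-0.0005  0.0002  0.0006]
```

Contact has begun, right at the expected height. I lower 2 mm more, in small rows.

{"method": "arm_command", "body": {"increments": [[0.0005,0,0,0,0,0],[0.0005,0,0,0,0,0],[0.0005,0,0,0,0,0],[0,0,0,0,0,0],[0,0,0,0,0,0]]}}

```text
time: 18.5
ee_pos: [0.54, -0.1767, 0.105]
orientation: [-0.024, 0.707, 0.024, 0.707]
ft_force: [-0.6, -0.4, -0.6]
grip_width: 0.427
```

```bash
python3 -c "
from h import *
go([.5405,-.1765,.1045])"
```

```text
t 18.5 q [-0.337  0.516  1.835 -0.     0.79  -1.976] p [ 0.54   -0.1767  0.105 ] F [-0.59 -0.39 -0.57] M [ 0.066  0.155 -0.027] w 0.427
x [ 0. -0. -1.] jaw y [-0.068  0.998 -0.   ]
tool shift [0.0005 0.0002 0.0006]
```

{"method": "arm_command", "body": {"increments": [[0,0,0,0,0,0],[0,0,0,0,0,0],[0,0,0,0,0,0],[0,0,0,0,0,0],[0,0,0,0,0,0],[0,0,0,0,0,0],[0,0,0,0,0,0]], "jaw": 1}}

```text
time: 19.08
ee_pos: [0.5398, -0.1767, 0.1048]
orientation: [-0.024, 0.707, 0.024, 0.707]
ft_force: [-0.4, -0.7, -0.8]
grip_width: 1.0
```

{"method": "arm_command", "body": {"increments": [[-0.01,0,0,0,0,0],[-0.02,0,0,0,0,0],[-0.03,0,0,0,0,0],[-0.04,0,0,0,0,0],[-0.04,0,0,0,0,0],[-0.03,0,0,0,0,0],[-0.02,0,0,0,0,0]]}}

```text
time: 19.67
ee_pos: [0.5408, -0.177, 0.2996]
orientation: [-0.025, 0.705, 0.023, 0.708]
ft_force: [1.8, -0.5, 0.7]
grip_width: 0.998
```

```bash
python3 - <<'E'
from h import *
import cv2
st()
a=vision.read_camera("side")[:,:,::-1];b=vision.read_camera("top")[:,:,::-1]
f=lambda im,u,v:cv2.resize(im[v:v+65,u:u+66],None,fx=6,fy=6,interpolation=cv2.INTER_CUBIC)
cv2.imwrite("pics/end.png",np.hstack([f(a,228,138),f(b,274,155)]))
print((px("side",np.array([.5405,-.1765,.162]))-[228,138]+.5)*6)
E
```

```text
t 19.67 q [-0.337  0.266  1.693  0.     1.177 -1.976] p [ 0.5408 -0.177   0.2996] F [ 1.76 -0.46  0.75] M [0.046 0.01  0.043] w 0.998
x [ 0.005 -0.002 -1.   ] jaw y [-0.068  0.998 -0.002]
[272.13898472  97.49197241]
```

View pics/end.png

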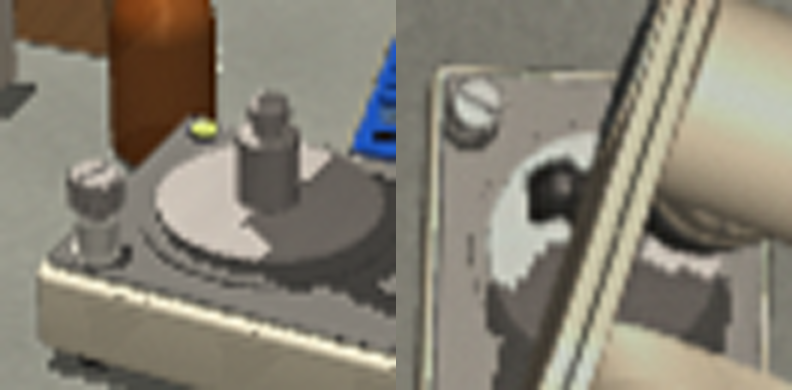

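The weight stands upright and released at about (269,205) in the side crop, within a pixel or so of the pan's centre at (270,204). The hand is clear, so I hand the job in.

```bash
python3 -c "
from cell import workorder
print(workorder.sign_off())"
```

```text
the job is handed in; nothing more can be done
None
```

I backed the lock screw off to its stop, stood the middle-sized weight on the pan and handed the job in at about 20 s of the 72 s. Sign-off reports no verdict.

- **Lock screw:** It turned about 4.55 rad anticlockwise. The torque then climbed to about 0.32 N m, held there for 0.4 s, and I let go. That is inside the 0.2 to 0.5 N m snug range, but I could not measure the force left on the stop after release.
- **Weight:** It touched the pan at the expected height. I lowered it about 1.3 mm more until the pan carried nearly all of its roughly 5 N, then opened the jaws and raised the hand about 0.2 m.
- **Last checks:** The final side picture shows the weight upright, released and within a few millimetres of the pan's centre. The arm hid the pan's centre in the last top view, so the centring rests on the side view and the arm's own position. I saw nothing else disturbed in the areas I viewed, but took no final full-scene picture.

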